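# Scrub the empty breadstick jar on the buffet

### The job

Take the blue-handled bottle brush from its gold wire stand and scrub the empty glass jar (not the one full of breadsticks): lower the bristles right to the bottom, draw them up until about half of them show above the jar's mouth, and push them right down to the bottom again. Then put the brush back in its stand, bristles down, and let go. Both jars must stay standing where they are.

Things in the scene. Friction and masses are not known exactly. Their poses are not given: they have to be found in the camera images.
- brush_mid (a point): Centre (half-way up) of the bottle brush: loose, round, 205 mm long, about 90 g, upright in the stand, bristles down. From the bottom up: black bristle head 33 mm across (solid part 30), 70 mm long, flat below; steel shaft 8 mm across; blue plastic handle 22 mm across, from 105 to 205 mm. z axis along the brush to the handle's top.
- brush_tip (a point): Centre of the brush's flat lower bristle end, 102.5 mm below brush_mid, same axes. A good place to grip the brush is its handle 175 mm above this end (72.5 mm above brush_mid): there the fingers stay clear above the jar's rim when the bristles are on the jar's floor.
- jar: The EMPTY jar: clear glass with a gold band at rim and foot, loose, about 0.5 kg, upright, open above. 84 mm outside diameter (87 mm at the bands), 125 mm high, inside diameter 76 mm, inner floor 6 mm above the table. Origin at the centre of its underside, z up.
- bread_jar: A bystander, leave it alone: the same kind of jar full of breadsticks that stick out to about 195 mm high; loose, about 0.65 kg. Origin at the centre of its underside, z up. It stands to one side of the stand (left or right) and the empty jar to the other.
- stand: The brush's stand, fixed: a gold disc 96 mm across, 8 mm thick, on which the bristle end stands, with a cage of eight gold wires, 62 mm high in all, flaring from 38 mm clear inside diameter at the floor to 60 mm at the mouth. A brush let go in it may lean a little. Origin at the centre of its underside, z up.
There are look-alikes about, which are no part of the job. Leave any orange look-alike of the part that bears brush_mid alone. Leave any turquoise look-alike of the stand alone.

How it is judged:
By the outcome, as a careful person would: the job done as asked, in the order asked, and still so for the second after the job is handed in, with the robot touching nothing.
It also fails if it takes over 54 s, if anything falls off the work surface, if the arm or the gripper's body presses on something with over 40 N, if the wrist force passes 120 N, or if a joint passes its speed limit or range.

### The arm

A 6-joint arm with a two-finger parallel gripper is mounted at the origin on the work surface. World frame = base frame: x ahead of the robot, y to its left, z up, the work surface at z = 0. Lengths are in m, angles in rad, forces in N, time in s.
With the tool pointing down it reaches from about 0.35 to 0.85 m from the base axis. Payload 8.1 kg.
Tool frame: the origin (TCP) lies between the finger pads; the fingertips stand 11 mm ahead of it and the grasp point (between the pads) lies 8 mm behind it; y points along the fingers, x is the direction in which the jaws open and shut, and the axes are right-handed (so a half turn about y gives the same grasp; the last joint's range is limited). The gripper opens to 93 mm and grips with 3 to 60 N. Pads are 15 mm wide; open, the fingers measure 128 mm over their backs; the gripper's body (75 mm by 188 mm) begins 65 mm behind the grasp point.
Start: joints at [-1.423, 0.13, 1.488, -0, 1.523, -0.085], TCP at [0.138, -0.584, 0.23] pointing down, gripper open.
Joint ranges: [-2.96, 2.96], [-0.89, 2.26], [0.02, 2.5], [-1.34, 4.48], [0, 2.73], [-2.66, 2.66]. Speed limits (rad/s): [2.39, 2.39, 2.79, 3.14, 3.14, 3.14].

### API

Orientations are given as a rotation vector (axis times angle).
In Python, from plant import readout, optics, robot gives the robot as it stands.
- The arm moves only by the shell command python3 -m creep 'ROWS' [FORCE]. ROWS is JSON, a list that holds one entry, the list of rows, each a list of 7 numbers: the closure, from 0 (fully open) to 1 (shut), then the shift along the tool's x, y, z in cm, then the turn, a rotation vector about the tool's x, y, z in degrees. In form: [[[grip, x, y, z, wx, wy, wz], ...]]. A call has exactly 8 rows; each row shifts and turns the pose as measured when the row begins, along the tool's axes as they then stand; what a row does not reach is not made up. A row lasts 1/10 s, in which the tool goes at most 50 mm and 8.59 degrees, less where a joint would pass 70% of its speed; a pose out of reach is approached as far as the arm can. A call is refused whole if a number of a shift passes 5 or a number of a turn 8.59, either way. A call with a gripper value outside its range is refused whole. The fingers move at their own pace and stop on an object; FORCE is the grip in N (left out, the last holds). Time passes only in rows, so rows that do not move let the fingers close, or fill a call up. It gives the time, the measured TCP pose, the force and the opening at its end, in the units of the state.
- readout.read_state(): the state, without advancing time (a new reading comes with each control period).
- optics.read_camera(name): name is "scene" or "side" or "wrist"; returns a dict with "frame" (400x640x3 uint8, red, green, blue), "depth" (400x640 float32, m along the optical axis (not along the pixel's ray), 0 where there is no reading), "intrinsics" (3x3 intrinsics, pixels), "dist_coeffs" ([k1, k2, p1, p2, k3] as OpenCV has them; the pictures are not rectified), "R" (3x3) and "t" (3): a world point X has camera coordinates R X + t. Camera axes: x right, y down, z forward; pixel columns grow to the right and rows downward; lengths in m; the calibration is good to about 2 mm. A picture is of the moment at which its call begins.
- robot.close_job(): hands the job in, once; it reports no verdict.
The state is a dict: "t": time; "q": joint angles; "dq": joint speeds; "joint_torque": joint torques, N m; "tool_pos": TCP position; "orientation": TCP orientation; "force": force on the tool from outside, world axes, zero at the start; "wrist_torque": the same for the moment, N m; "opening": finger opening in m.
Only numpy, scipy, OpenCV 4.12 (cv2) and the standard library are available. Lean on these libraries where they do the work, as an engineer would, in place of code of your own. Each camera call takes 0.05 s, during which the arm holds its last target. There are 200 camera calls.

## Working session

There is one attempt and no reset: what is moved stays moved. The work goes in short steps, Python scripts to look and compute and a shell command to move; the robot and the scene stay as the last step left them, time stands still between calls to the robot, and variables do not carry over. Pictures are saved under pics/ and viewed, about 8 in all and at most 12, crops included, and the job is handed in when it is done.

```bash
mkdir -p pics; ls; python3 - <<'E'
from plant import readout, optics
import cv2, numpy as np
s=readout.read_state()
print({k:np.round(v,3) for k,v in s.items()})
for n in ("scene","side"):
    c=optics.read_camera(n); np.savez(f"{n}0.npz",**c)
    cv2.imwrite(f"pics/{n}0.png",c["frame"][:,:,::-1]); print(n,c["intrinsics"],c["dist_coeffs"],c["R"],c["t"])
E
```

```text
pics
{'t': np.float64(0.0), 'q': array([-1.423,  0.131,  1.489, -0.   ,  1.523, -0.085]), 'dq': array([ 0.002,  0.002, -0.001,  0.002,  0.   , -0.001]), 'joint_torque': array([-1.0000e-03, -5.5986e+01, -4.9175e+01,  7.7000e-02,  3.6000e-02,
       -0.0000e+00]), 'tool_pos': array([ 0.138, -0.583,  0.229]), 'orientation': array([-1.309,  1.037, -1.035]), 'force': array([ 0.329,  0.618, -0.785]), 'wrist_torque': array([-0.009,  0.006,  0.042]), 'opening': np.float64(0.093)}
scene [[465.92820076   0.         319.56093217]
 [  0.         465.92820076 202.87299108]
 [  0.           0.           1.        ]] [-0.03577256  0.          0.          0.          0.        ] [[ 0.82174486  0.56957414 -0.01790767]
 [ 0.42896382 -0.63895711 -0.63853257]
 [-0.37513387  0.51702912 -0.76938643]] [-0.44206126 -0.16138076  1.2030795 ]
side [[478.15430597   0.         320.85329316]
 [  0.         478.15430597 195.38663892]
 [  0.           0.           1.        ]] [-0.09635989  0.          0.          0.          0.        ] [[-0.82693539 -0.56221557  0.00956633]
 [-0.43811557  0.63355196 -0.63770421]
 [ 0.35246647 -0.53153134 -0.77022193]] [0.44208895 0.27413595 0.76845903]
```

View pics/scene0.png

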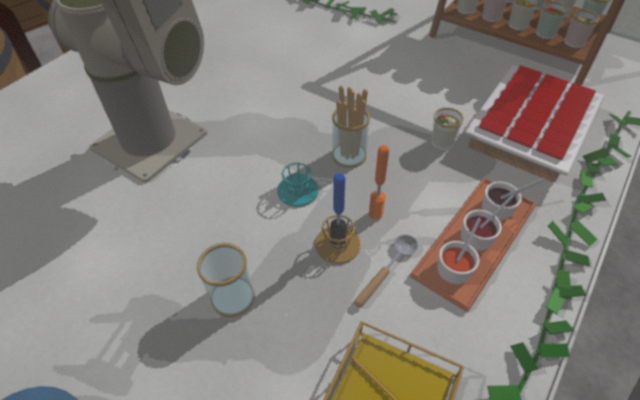

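View pics/side0.png

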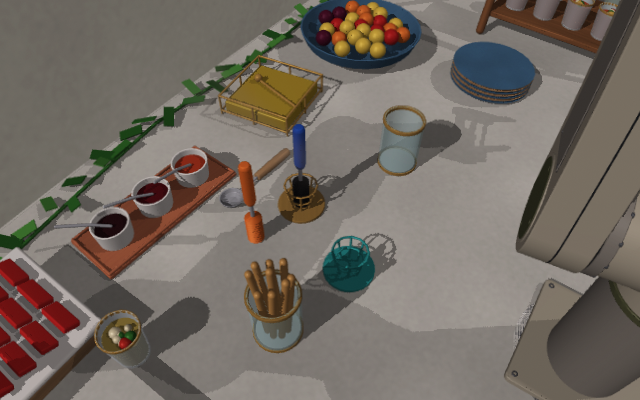

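```bash
python3 -c "
from scipy.spatial.transform import Rotation as R
print(R.from_rotvec([-1.309,1.037,-1.035]).as_matrix().round(3))"
```

```text
[[ 0.23  -0.     0.973]
 [-0.973  0.002  0.23 ]
 [-0.002 -1.     0.   ]]
```

```bash
cat > h.py <<'E'
import cv2, numpy as np
def cloud(c):
    h,w=c["depth"].shape; v,u=np.mgrid[:h,:w]
    p=cv2.undistortPoints(np.stack([u,v],-1).reshape(-1,1,2).astype(float),c["intrinsics"],c["dist_coeffs"]).reshape(h,w,2)
    z=c["depth"]; P=np.dstack([p*z[...,None],z])
    return (P-c["t"])@c["R"], z>0
def circ(p):
    A=np.c_[2*p,np.ones(len(p))]; s=np.linalg.lstsq(A,(p**2).sum(1),rcond=None)[0]
    return s[:2], np.sqrt(s[2]+s[:2]@s[:2])
E
python3 - <<'E'
import cv2,numpy as np
from h import *
rois={"scene":dict(brush=(325,165,355,220),stand=(308,210,366,268),rim=(190,238,252,290),jar=(190,238,262,320),bread=(325,80,375,170)),
"side":dict(brush=(285,118,312,180),stand=(272,165,332,226),rim=(375,100,432,140),jar=(375,100,432,180),bread=(240,255,306,352))}
crops=[]
for n in rois:
    c=dict(np.load(n+"0.npz")); W,ok=cloud(c); hsv=cv2.cvtColor(c["frame"],cv2.COLOR_RGB2HSV); z=W[...,2]
    blue=ok&(hsv[...,0]>105)&(hsv[...,0]<130)&(hsv[...,1]>140)
    gold=ok&(hsv[...,0]>8)&(hsv[...,0]<28)&(hsv[...,1]>70)
    def get(m,k):
        a,b,d,e=rois[n][k]; mm=np.zeros_like(m); mm[b:e,a:d]=m[b:e,a:d]; return W[mm]
    b=get(blue,"brush"); print(n,"blue",len(b),b.min(0).round(3),b.max(0).round(3))
    for lo,hi in((.1,.14),(.14,.18),(.18,.23)):
        q=b[(b[:,2]>lo)&(b[:,2]<hi)]; print("  ",lo,len(q),np.median(q,0).round(4))
    cam=-c["R"].T@c["t"]; print("  cam",cam.round(3))
    q=get(gold&(z<.014),"stand"); print("  stand",len(q),circ(q[:,:2]),((q.min(0)+q.max(0))/2).round(4),np.ptp(q,0).round(3))
    for lab,k,lo,hi in(("rim","rim",.112,.135),("foot","jar",-.004,.015),("breadrim","bread",.112,.13)):
        q=get(gold&(z>lo)&(z<hi),k)
        if len(q)>5: print("  ",lab,len(q),circ(q[:,:2]),((q.min(0)+q.max(0))/2).round(4),np.ptp(q,0).round(3))
    a={"scene":(180,140,420,320),"side":(220,100,450,272)}[n]
    crops.append(cv2.resize(c["frame"][a[1]:a[3],a[0]:a[2],::-1],(400,300),interpolation=cv2.INTER_CUBIC))
cv2.imwrite("pics/crop1.png",np.hstack(crops))
E
```

```text
scene blue 43 [ 0.579 -0.008  0.211] [0.594 0.006 0.217]
   0.1 0 [nan nan nan]
   0.14 0 [nan nan nan]
   0.18 43 [ 0.586  -0.0017  0.2143]
  cam [ 0.884 -0.473  0.815]
  stand 813 (array([ 0.58520009, -0.00140839]), np.float64(0.035826557779585204)) [0.5845 0.0024 0.007 ] [0.093 0.101 0.014]
   rim 217 (array([ 0.48359619, -0.21870699]), np.float64(0.04030302974483926)) [ 0.4843 -0.2191  0.125 ] [0.084 0.084 0.007]
   breadrim 191 (array([0.46415428, 0.23649296]), np.float64(0.03174134387417793)) [0.4616 0.238  0.1211] [0.082 0.082 0.017]
side blue 295 [ 0.572 -0.006  0.124] [0.591 0.013 0.215]
   0.1 26 [0.5815 0.0112 0.131 ]
   0.14 46 [0.5821 0.0111 0.1716]
   0.18 223 [0.5782 0.0067 0.2027]
  cam [0.215 0.483 0.762]
  stand 962 (array([ 0.59503465, -0.00832736]), np.float64(0.04697790924975756)) [ 0.613  -0.013   0.0063] [0.155 0.126 0.015]
   rim 392 (array([ 0.4802588 , -0.21574035]), np.float64(0.040530892379156476)) [ 0.4804 -0.2162  0.1217] [0.085 0.086 0.014]
   foot 130 (array([ 0.48086188, -0.21735822]), np.float64(0.042370111941244175)) [ 0.4785 -0.2038  0.0062] [0.081 0.061 0.015]
   breadrim 678 (array([0.45690118, 0.244075  ]), np.float64(0.035558731612880375)) [0.4583 0.2417 0.1211] [0.085 0.086 0.018]
  return _methods._mean(a, axis=axis, dtype=dtype,
  ret = um.true_divide(
```

View pics/crop1.png

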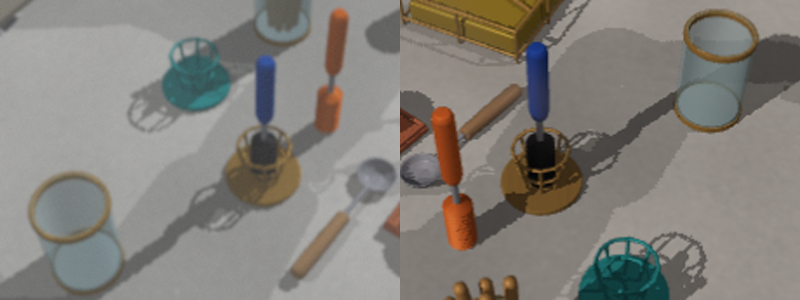

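```bash
python3 - <<'E'
import cv2,numpy as np
from h import *
for n,(a,b,d,e) in {"scene":(365,140,392,225),"side":(235,158,268,246)}.items():
    c=dict(np.load(n+"0.npz")); W,ok=cloud(c); hsv=cv2.cvtColor(c["frame"],cv2.COLOR_RGB2HSV)
    m=ok&(hsv[...,0]<15)&(hsv[...,1]>150); mm=np.zeros_like(m); mm[b:e,a:d]=m[b:e,a:d]; q=W[mm]
    print(n,q.min(0),q.max(0),np.median(q,0))
from scipy.spatial.transform import Rotation as R
R0=R.from_rotvec([-1.309,1.037,-1.035]).as_matrix()
for g in ((.583,.0,.28),): print((R0.T@(np.array(g)-[.138,-.583,.229])*100).round(2))
E
```

```text
scene [0.60007152 0.09958748 0.00932229] [0.62435909 0.12428828 0.20767702] [0.61627033 0.11165994 0.06806132]
side [ 0.59131655 -0.01035936 -0.00135379] [0.76055168 0.13160143 0.20737625] [0.60125911 0.122056   0.11651786]
[-46.48  -5.01  56.74]
```

Blue brush in the gold stand: scene (339,200). The orange brush stands free at scene (380,180) and the turquoise stand is at (297,190); neither is the target. The crop confirms blue handle, black bristles and gold cage. The empty jar is at scene (225,280) and the bread jar at (350,130). Moving to the brush.

```bash
python3 -m creep '[[[0,0,-5,0,0,0,0],[0,-3.1,0,3.8,0,0,0],[0,-3.1,0,3.8,0,0,0],[0,-3.1,0,3.8,0,0,0],[0,-3.1,0,3.8,0,0,0],[0.2,-3.1,0,3.8,0,0,0],[0.3,-3.1,0,3.8,0,0,0],[0.3,-3.1,0,3.8,0,0,0]]]' 20; python3 -m creep '[[[0.3,-3.1,0,3.8,0,0,0],[0.3,-3.1,0,3.8,0,0,0],[0.3,-3.1,0,3.8,0,0,0],[0.3,-3.1,0,3.8,0,0,0],[0.3,-3.1,0,3.8,0,0,0],[0.3,-3,0,3,0,0,0],[0.3,0,0,0,0,0,0],[0.3,0,0,0,0,0,0]]]'
```

```text
t: 0.9
tool_pos: [0.3465, -0.3091, 0.278]
orientation: [-1.301, 1.048, -1.039]
force: [1.1, 0.3, 0.7]
opening: 0.0738
t: 1.7
tool_pos: [0.5234, -0.0666, 0.2764]
orientation: [-1.305, 1.045, -1.03]
force: [-0.4, -0.0, 0.3]
opening: 0.0653
```

Now a wrist look from here, measuring the brush, stand and jar in it.

```bash
python3 - <<'E'
import cv2,numpy as np
from h import *
from plant import optics,readout
from scipy.spatial.transform import Rotation as R
c=optics.read_camera("wrist"); np.savez("w1.npz",**c); cv2.imwrite("pics/w1.png",c["frame"][:,:,::-1])
W,ok=cloud(c); hsv=cv2.cvtColor(c["frame"],cv2.COLOR_RGB2HSV)
b=W[ok&(hsv[...,0]>105)&(hsv[...,0]<130)&(hsv[...,1]>140)]
top=b[b[:,2]>.205] if len(b) else b
print(len(b),len(top),top.mean(0) if len(top) else 0)
for lo,hi in((.11,.14),(.14,.17),(.17,.2)):
    q=b[(b[:,2]>lo)&(b[:,2]<hi)]
    if len(q): print(lo,len(q),np.median(q,0),circ(q[:,:2]))
print("cam",-c["R"].T@c["t"])
s=readout.read_state(); M=R.from_rotvec(s["orientation"]).as_matrix(); print(M.round(3),s["tool_pos"])
print("move cm",(M.T@(np.array([.583,.0,.28])-s["tool_pos"])*100).round(2))
E
```

```text
745 713 [ 0.58087757 -0.0007594   0.21673128]
0.11 4 [ 0.58088773 -0.00970276  0.13471321] (array([5.8208749e-01, 5.2061744e-04]), np.float64(0.010953660578628276))
0.14 7 [ 0.58124324 -0.01008488  0.15203438] (array([ 0.58193222, -0.00058351]), np.float64(0.009943576305521812))
0.17 18 [ 0.57638452 -0.00842303  0.18585607] (array([5.82063213e-01, 2.48502160e-04]), np.float64(0.010733984105073485))
cam [ 0.58976768 -0.05252985  0.43144111]
[[ 0.227 -0.004  0.974]
 [-0.974  0.009  0.227]
 [-0.01  -1.    -0.002]] [ 0.52319181 -0.06682639  0.27629569]
move cm [-5.16 -0.33  7.34]
```

View pics/w1.png

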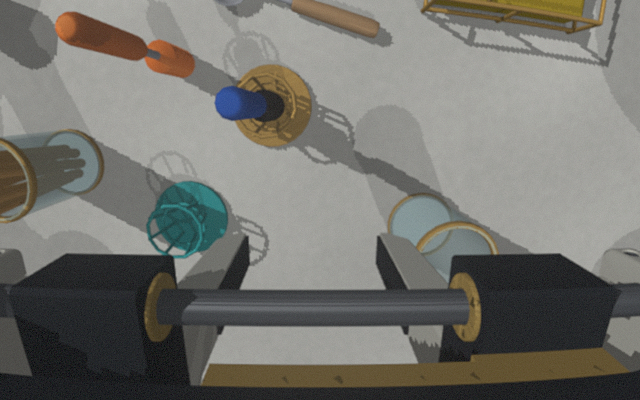

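```bash
python3 -m creep '[[[0.3,-2,0,2.6,0,0,-0.5],[0.3,-2,0,2.6,0,0,0],[0.3,-1.1,0,2,0,0,0],[0.3,0,0,0,0,0,0],[0.3,0,0,0,0,0,0],[0.3,0,0,0,0,0,0],[0.3,0,0,0,0,0,0],[0.3,0,0,0,0,0,0]]]'
```

```text
t: 2.55
tool_pos: [0.5796, -0.0099, 0.276]
orientation: [-1.308, 1.052, -1.048]
force: [-0.2, -0.0, -0.4]
opening: 0.065
```

```bash
python3 -m creep '[[[0.3,-0.9,0,0.5,0,0,0],[0.3,0,0,0,0,0,0],[0.3,0,2.5,0,0,0,0],[0.3,0,2.5,0,0,0,0],[0.3,0,2.5,0,0,0,0],[0.3,0,1.8,0,0,0,0],[0.3,0,0,0,0,0,0],[0.3,0,0,0,0,0,0]]]'; cat >> h.py <<'E'
def st(g=None,p=True):
    from plant import readout
    from scipy.spatial.transform import Rotation as R
    s=readout.read_state(); M=R.from_rotvec(s["orientation"]).as_matrix()
    if p: print("t",s["t"],"tcp",s["tool_pos"].round(4) if hasattr(s["tool_pos"],"round") else s["tool_pos"],"open",round(float(s["opening"]),4),"F",np.round(s["force"],1)); print(M.round(3))
    if g is not None: print("move cm",(M.T@(np.array(g)-s["tool_pos"])*100).round(2))
    # world-vertical in the tool axes: turn that makes tool y point down
    print("level turn deg",np.degrees(np.cross([0,1,0],M.T@[0,0,-1])).round(2))
    return s,M
E
python3 -c "
from h import st; st([.582,0,.175])"
```

```text
t: 3.35
tool_pos: [0.5834, 0.0011, 0.1829]
orientation: [-1.305, 1.048, -1.051]
force: [0.1, -0.1, 0.8]
opening: 0.0649
t 3.35 tcp [0.5834 0.0011 0.1829] open 0.0649 F [ 0.1 -0.1  0.8]
[[ 0.214  0.     0.977]
 [-0.977 -0.002  0.214]
 [ 0.002 -1.    -0.   ]]
move cm [ 0.07  0.79 -0.15]
level turn deg [ 0.01 -0.    0.14]
```

```bash
python3 -m creep '[[[0.3,0.1,0.9,-0.1,0,0,0],[0.3,0,0,0,0,0,0],[1,0,0,0,0,0,0],[1,0,0,0,0,0,0],[1,0,0,0,0,0,0],[1,0,0,0,0,0,0],[1,0,0,0,0,0,0],[1,0,0,0,0,0,0]]]' 35; python3 - <<'E'
from h import *
from plant import optics
st([.582,0,.175])
c=optics.read_camera("side"); cv2.imwrite("pics/s2.png",cv2.resize(c["frame"][80:280,180:480,::-1],(750,500)))
E
```

```text
t: 4.15
tool_pos: [0.5852, -0.0004, 0.1785]
orientation: [-1.301, 1.042, -1.055]
force: [0.2, -0.5, 0.4]
opening: 0.0219
t 4.15 tcp [ 5.852e-01 -4.000e-04  1.785e-01] open 0.0219 F [ 0.2 -0.5  0.4]
[[ 0.214  0.008  0.977]
 [-0.977 -0.003  0.214]
 [ 0.005 -1.     0.007]]
move cm [-0.11  0.34 -0.31]
level turn deg [-0.39  0.    0.27]
```

View pics/s2.png

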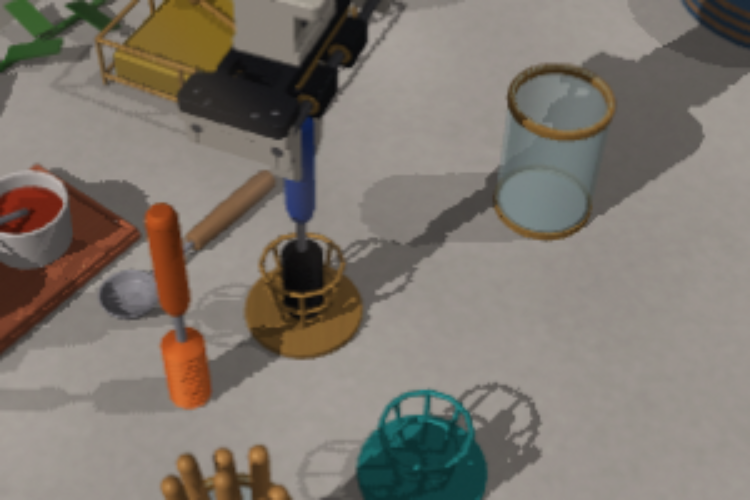

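Handle gripped (opening 21.9 mm), with the brush upright in the cage. Lifting.

```bash
python3 -m creep '[[[1,0,-1,0,0,0,0],[1,0,-2,0,0,0,0],[1,0,-3,0,0,0,0],[1,0,-3,0,0,0,0],[1,0,-3,0,0,0,0],[1,0,-3,0,0,0,0],[1,0,-1.5,0,0,0,0],[1,0,0,0,0,0,0]]]'; python3 -c "
from h import st; st([.482,-.217,.335])"
```

```text
t: 5.0
tool_pos: [0.5821, 0.0004, 0.3518]
orientation: [-1.303, 1.045, -1.053]
force: [0.0, 0.3, -0.9]
opening: 0.0214
t 5.0 tcp [5.821e-01 4.000e-04 3.518e-01] open 0.0214 F [ 0.   0.3 -0.9]
[[ 0.214  0.004  0.977]
 [-0.977 -0.003  0.214]
 [ 0.004 -1.     0.003]]
move cm [ 19.08   1.7  -14.44]
level turn deg [-0.19  0.    0.2 ]
```

```bash
python3 -m creep '[[[1,2,0,-1.5,0,0,0],[1,3.2,0,-2.4,0,0,0],[1,3.2,0,-2.4,0,0,0],[1,3.2,0,-2.4,0,0,0],[1,3.2,0,-2.4,0,0,0],[1,3,0,-2.3,0,0,0],[1,1.3,0,-1,0,0,0],[1,0,0,0,0,0,0]]]'; python3 - <<'E'
from h import *
from plant import optics
st([.482,-.217,.335])
ims=[]
for n,(a,b) in {"scene":(110,150),"side":(300,20)}.items():
    c=optics.read_camera(n); np.savez(n+"3.npz",**c); ims.append(cv2.resize(c["frame"][b:b+200,a:a+200,::-1],(400,400)))
cv2.imwrite("pics/j3.png",np.hstack(ims))
for n in("scene","side"):
    c=dict(np.load(n+"3.npz")); W,ok=cloud(c); hsv=cv2.cvtColor(c["frame"],cv2.COLOR_RGB2HSV); z=W[...,2]
    near=ok&(np.hypot(W[...,0]-.482,W[...,1]+.217)<.08)
    q=W[near&(z>.112)&(z<.135)&(hsv[...,0]>8)&(hsv[...,0]<28)&(hsv[...,1]>70)]; print(n,"rim",len(q),circ(q[:,:2]),((q.min(0)+q.max(0))/2).round(4))
    q=W[near&(z>.15)&(z<.24)&(hsv[...,2]<60)]; print(" bristle",len(q),q.min(0).round(3) if len(q) else 0,q.max(0).round(3) if len(q) else 0,np.median(q,0).round(4) if len(q) else 0, circ(q[:,:2]) if len(q)>5 else 0)
E
```

```text
t: 5.8
tool_pos: [0.4767, -0.2227, 0.3446]
orientation: [-1.307, 1.049, -1.043]
force: [0.6, 0.7, -1.6]
opening: 0.0213
t 5.8 tcp [ 0.4767 -0.2227  0.3446] open 0.0213 F [ 0.6  0.7 -1.6]
[[ 0.218 -0.004  0.976]
 [-0.976  0.001  0.218]
 [-0.002 -1.    -0.003]]
move cm [-0.44  0.96  0.64]
level turn deg [ 0.19  0.   -0.1 ]
scene rim 264 (array([ 0.48343931, -0.2185959 ]), np.float64(0.04028941829455315)) [ 0.4835 -0.219   0.1254]
 bristle 0 0 0 0 0
side rim 401 (array([ 0.48034014, -0.21580731]), np.float64(0.04056484120770451)) [ 0.4798 -0.2171  0.123 ]
 bristle 448 [ 0.457 -0.23   0.177] [ 0.49  -0.204  0.24 ] [ 0.4687 -0.2107  0.2102] (array([ 0.47326558, -0.22036896]), np.float64(0.013377994087643503))
```

View pics/j3.png

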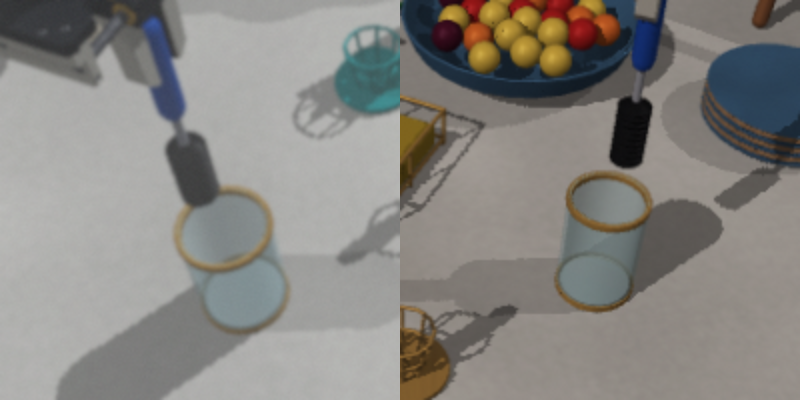

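```bash
python3 -m creep '[[[1,-0.4,0,0.6,0,0,0],[1,0,0,0,0,0,0],[1,0,2,0,0,0,0],[1,0,3,0,0,0,0],[1,0,3,0,0,0,0],[1,0,2,0,0,0,0],[1,0,0,0,0,0,0],[1,0,0,0,0,0,0]]]'; python3 -c "
from h import st; st([.482,-.217,.1775])"
```

```text
t: 6.7
tool_pos: [0.4878, -0.2065, 0.2426]
orientation: [-1.309, 1.036, -1.033]
force: [-0.3, 0.1, -1.2]
opening: 0.021
t 6.7 tcp [ 0.4878 -0.2065  0.2426] open 0.021 F [-0.3  0.1 -1.2]
[[ 0.232 -0.     0.973]
 [-0.973  0.002  0.232]
 [-0.002 -1.     0.   ]]
move cm [ 0.9   6.51 -0.81]
level turn deg [-0.01  0.   -0.12]
```

```bash
python3 -m creep '[[[1,0.7,0,-0.6,0,0,0],[1,0,0,0,0,0,0],[1,0,0,0,0,0,0],[1,0,1.5,0,0,0,0],[1,0,1.5,0,0,0,0],[1,0,1.2,0,0,0,0],[1,0,0,0,0,0,0],[1,0,0,0,0,0,0]]]'; python3 -c "
from h import st; st([.482,-.217,.1775])"
```

```text
t: 7.5
tool_pos: [0.4851, -0.2158, 0.2009]
orientation: [-1.309, 1.031, -1.037]
force: [0.1, 0.6, -1.1]
opening: 0.0211
t 7.5 tcp [ 0.4851 -0.2158  0.2009] open 0.0211 F [ 0.1  0.6 -1.1]
[[ 0.233  0.005  0.972]
 [-0.972 -0.001  0.233]
 [ 0.002 -1.     0.004]]
move cm [ 0.04  2.34 -0.34]
level turn deg [-0.24  0.    0.09]
```

```bash
python3 -m creep '[[[1,0,0.8,-0.3,0,0,0],[1,0,0.8,0,0,0,0],[1,0,0.3,0,0,0,0],[1,0,0.2,0,0,0,0],[1,0,0,0,0,0,0],[1,0,0,0,0,0,0],[1,0,0,0,0,0,0],[1,0,0,0,0,0,0]]]'; python3 -c "
from h import st; st([.482,-.217,.1765])"
```

```text
t: 8.3
tool_pos: [0.4826, -0.2168, 0.1791]
orientation: [-1.309, 1.029, -1.038]
force: [0.5, 0.4, -0.8]
opening: 0.021
t 8.3 tcp [ 0.4826 -0.2168  0.1791] open 0.021 F [ 0.5  0.4 -0.8]
[[ 0.233  0.006  0.972]
 [-0.972 -0.001  0.233]
 [ 0.003 -1.     0.005]]
move cm [ 0.    0.26 -0.06]
level turn deg [-0.3   0.    0.14]
```

Creep down to contact, watching the vertical force.

```bash
python3 -m creep '[[[1,0,0.2,0,0,0,0],[1,0,0.1,0,0,0,0],[1,0,0.1,0,0,0,0],[1,0,0.1,0,0,0,0],[1,0,0,0,0,0,0],[1,0,0,0,0,0,0],[1,0,0,0,0,0,0],[1,0,0,0,0,0,0]]]'; python3 -c "
from h import st; st([.482,-.217,.1765])"
```

```text
t: 9.1
tool_pos: [0.4839, -0.2173, 0.1764]
orientation: [-1.308, 1.026, -1.041]
force: [0.8, 0.9, 0.8]
opening: 0.0213
t 9.1 tcp [ 0.4839 -0.2173  0.1764] open 0.0213 F [0.8 0.9 0.8]
[[ 0.233  0.009  0.972]
 [-0.972 -0.003  0.233]
 [ 0.005 -1.     0.008]]
move cm [-0.07 -0.01 -0.17]
level turn deg [-0.47  0.    0.28]
```

```bash
python3 -m creep '[[[1,0,0.1,-0.1,0,0,0],[1,0,0.1,0,0,0,0],[1,0,0.1,0,0,0,0],[1,0,0.1,0,0,0,0],[1,0,0,0,0,0,0],[1,0,0,0,0,0,0],[1,0,0,0,0,0,0],[1,0,0,0,0,0,0]]]'; python3 -c "
from h import st; st([.482,-.217,.1765])"
```

```text
t: 9.9
tool_pos: [0.4846, -0.2176, 0.1764]
orientation: [-1.305, 1.022, -1.044]
force: [0.2, 0.4, 1.1]
opening: 0.0213
t 9.9 tcp [ 0.4846 -0.2176  0.1764] open 0.0213 F [0.2 0.4 1.1]
[[ 0.234  0.014  0.972]
 [-0.972 -0.004  0.234]
 [ 0.007 -1.     0.013]]
move cm [-0.12 -0.01 -0.24]
level turn deg [-0.74  0.    0.39]
```

Contact: it stays at 0.1764 while commanded lower, and the force rose by about 2 N. Drawing up to tip z ≈ 0.090, which is TCP 0.2605.

```bash
python3 -m creep '[[[1,0,-1,-0.1,-0.7,0,0.3],[1,0,-1.5,0,0,0,0],[1,0,-1.5,0,0,0,0],[1,0,-1.5,0,0,0,0],[1,0,-1,0,0,0,0],[1,0,-0.5,0,0,0,0],[1,0,0,0,0,0,0],[1,0,0,0,0,0,0]]]'; python3 -c "
from h import st; st([.482,-.217,.2605])"
```

```text
t: 10.7
tool_pos: [0.4834, -0.2178, 0.2516]
orientation: [-1.312, 1.032, -1.036]
force: [-0.4, 0.2, -0.9]
opening: 0.0211
t 10.7 tcp [ 0.4834 -0.2178  0.2516] open 0.0211 F [-0.4  0.2 -0.9]
[[ 0.234  0.002  0.972]
 [-0.972 -0.002  0.234]
 [ 0.002 -1.     0.001]]
move cm [-0.11 -0.89 -0.12]
level turn deg [-0.08  0.    0.12]
```

```bash
python3 -m creep '[[[1,-0.1,-0.5,-0.1,0,0,0],[1,0,-0.3,0,0,0,0],[1,0,-0.1,0,0,0,0],[1,0,0,0,0,0,0],[1,0,0,0,0,0,0],[1,0,0,0,0,0,0],[1,0,0,0,0,0,0],[1,0,0,0,0,0,0]]]'; python3 - <<'E'
from h import *
from plant import optics
st([.482,-.217,.2605])
ims=[]
for n,(a,b) in {"scene":(130,180),"side":(310,40)}.items():
    c=optics.read_camera(n); ims.append(cv2.resize(c["frame"][b:b+160,a:a+160,::-1],(400,400),interpolation=cv2.INTER_CUBIC))
cv2.imwrite("pics/j4.png",np.hstack(ims))
E
```

```text
t: 11.5
tool_pos: [0.481, -0.2164, 0.2587]
orientation: [-1.312, 1.035, -1.032]
force: [-0.2, 0.1, -1.4]
opening: 0.0213
t 11.5 tcp [ 0.481  -0.2164  0.2587] open 0.0213 F [-0.2  0.1 -1.4]
[[ 0.234 -0.002  0.972]
 [-0.972  0.     0.234]
 [-0.001 -1.    -0.002]]
move cm [ 0.08 -0.18  0.08]
level turn deg [ 0.1   0.   -0.05]
```

View pics/j4.png

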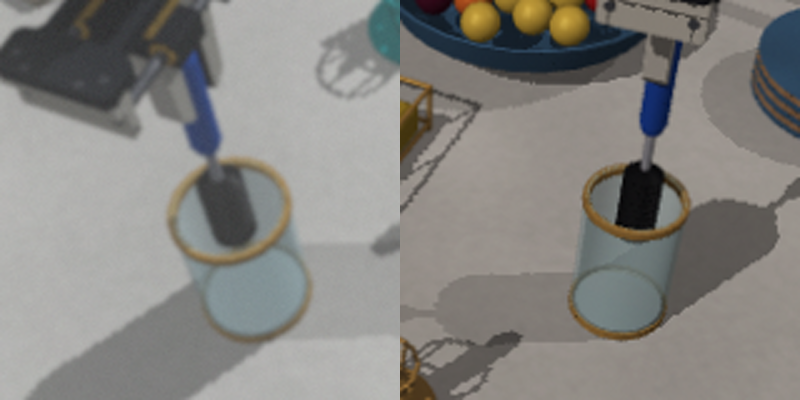

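The bristles sit centred in the jar's mouth with about 33 of 70 mm showing. Pushing down again.

```bash
python3 -m creep '[[[1,0,-0.2,0,0,0,0],[1,0,0,0,0,0,0],[1,0,1,0,0,0,0],[1,0,1.5,0,0,0,0],[1,0,1.5,0,0,0,0],[1,0,1.5,0,0,0,0],[1,0,1,0,0,0,0],[1,0,0,0,0,0,0]]]'; python3 -c "
from h import st; st([.482,-.217,.1765])"
```

```text
t: 12.4
tool_pos: [0.4795, -0.2155, 0.1876]
orientation: [-1.313, 1.039, -1.029]
force: [-1.0, 0.2, -0.9]
opening: 0.021
t 12.4 tcp [ 0.4795 -0.2155  0.1876] open 0.021 F [-1.   0.2 -0.9]
[[ 0.234 -0.005  0.972]
 [-0.972  0.002  0.234]
 [-0.003 -1.    -0.004]]
move cm [0.21 1.11 0.22]
level turn deg [ 0.26  0.   -0.2 ]
```

```bash
python3 -m creep '[[[1,0.2,0.5,0.2,0.2,0,-0.2],[1,0,0.3,0,0,0,0],[1,0,0.2,0,0,0,0],[1,0,0.1,0,0,0,0],[1,0,0.1,0,0,0,0],[1,0,0.1,0,0,0,0],[1,0,0.2,0,0,0,0],[1,0,0.2,0,0,0,0]]]'; python3 -c "
from h import st; st([.482,-.217,.1765])"
```

```text
t: 13.2
tool_pos: [0.4847, -0.2179, 0.1764]
orientation: [-1.31, 1.027, -1.039]
force: [-3.5, 4.1, 12.4]
opening: 0.0213
t 13.2 tcp [ 0.4847 -0.2179  0.1764] open 0.0213 F [-3.5  4.1 12.4]
[[ 0.234  0.007  0.972]
 [-0.972 -0.003  0.234]
 [ 0.005 -1.     0.006]]
move cm [-0.15 -0.02 -0.25]
level turn deg [-0.32  0.    0.26]
```

Bottom reached again (about 13 N on the floor, grip unchanged). Lifting out.

```bash
python3 -m creep '[[[1,0,-1,0,-0.3,0,0.2],[1,0,-2,0,0,0,0],[1,0,-3,0,0,0,0],[1,0,-3,0,0,0,0],[1,0,-3,0,0,0,0],[1,0,-3,0,0,0,0],[1,0,-1.5,0,0,0,0],[1,0,0,0,0,0,0]]]'; python3 -c "
from h import st; st([.583,0,.335])"
```

```text
t: 14.0
tool_pos: [0.4846, -0.2181, 0.3508]
orientation: [-1.313, 1.032, -1.036]
force: [0.2, -0.1, -1.3]
opening: 0.0215
t 14.0 tcp [ 0.4846 -0.2181  0.3508] open 0.0215 F [ 0.2 -0.1 -1.3]
[[ 0.233  0.001  0.972]
 [-0.972 -0.003  0.233]
 [ 0.003 -1.     0.001]]
move cm [-18.91   1.53  14.66]
level turn deg [-0.04  0.    0.17]
```

```bash
python3 -m creep '[[[1,-2,0,1.5,0,0,0],[1,-3.2,0,2.5,0,0,0],[1,-3.2,0,2.5,0,0,0],[1,-3.2,0,2.5,0,0,0],[1,-3.2,0,2.5,0,0,0],[1,-2.5,0,2,0,0,0],[1,-1,0,0.7,0,0,0],[1,0,0,0,0,0,0]]]'; python3 -m creep '[[[1,0,0,0,0,0,0],[1,0,0,0,0,0,0],[1,0,0,0,0,0,0],[1,0,0,0,0,0,0],[1,0,0,0,0,0,0],[1,0,0,0,0,0,0],[1,0,0,0,0,0,0],[1,0,0,0,0,0,0]]]';  python3 - <<'E'
from h import *
from plant import optics
st([.583,0,.335])
for n in("scene","side"):
    c=optics.read_camera(n); np.savez(n+"5.npz",**c)
    W,ok=cloud(c); hsv=cv2.cvtColor(c["frame"],cv2.COLOR_RGB2HSV); z=W[...,2]
    r=np.hypot(W[...,0]-.583,W[...,1])
    b=ok&(r<.06)&(z>.13)&(z<.25)&(hsv[...,2]<70)
    q=W[b]
    if len(q)>5: print(n,"bristle",len(q),q.min(0).round(3),circ(q[:,:2]),np.median(q,0).round(4))
    g=W[ok&(r<.06)&(z>.054)&(z<.07)&(hsv[...,0]>8)&(hsv[...,0]<28)&(hsv[...,1]>70)]; print(n,"mouth",len(g),circ(g[:,:2]),((g.min(0)+g.max(0))/2).round(4))
    g=W[ok&(r<.06)&(z>.003)&(z<.013)&(hsv[...,0]>8)&(hsv[...,0]<28)&(hsv[...,1]>70)]; print(n,"disc",len(g),((g.min(0)+g.max(0))/2).round(4),np.ptp(g,0).round(3))
    j=W[ok&(np.hypot(W[...,0]-.482,W[...,1]+.217)<.08)&(z>.112)&(z<.135)&(hsv[...,0]>8)&(hsv[...,0]<28)&(hsv[...,1]>70)]; print(" jar",circ(j[:,:2]))
E
```

```text
t: 14.8
tool_pos: [0.582, -0.001, 0.3424]
orientation: [-1.317, 1.04, -1.036]
force: [0.0, -0.7, -0.6]
opening: 0.0216
t: 15.6
tool_pos: [0.5805, -0.007, 0.3421]
orientation: [-1.316, 1.045, -1.042]
force: [0.3, 0.6, -1.3]
opening: 0.021
t 15.6 tcp [ 0.5805 -0.007   0.3421] open 0.021 F [ 0.3  0.6 -1.3]
[[ 0.223 -0.007  0.975]
 [-0.975 -0.006  0.223]
 [ 0.004 -1.    -0.008]]
move cm [-0.63  0.7   0.41]
level turn deg [ 0.45 -0.    0.22]
scene bristle 462 [ 0.564 -0.025  0.176] (array([ 0.5789104 , -0.01094173]), np.float64(0.011151109064103132)) [ 0.5833 -0.0181  0.2174]
scene mouth 112 (array([ 5.84291709e-01, -3.91080505e-04]), np.float64(0.030992836158948926)) [ 0.5852 -0.0022  0.0609]
scene disc 1030 [ 0.5847 -0.0011  0.0084] [0.094 0.093 0.009]
 jar (array([ 0.48369443, -0.21882931]), np.float64(0.0403913836418028))
side bristle 660 [ 0.559 -0.023  0.174] (array([ 0.57547399, -0.00589189]), np.float64(0.012557277407229183)) [0.5698 0.0016 0.2171]
side mouth 198 (array([0.58265537, 0.00165929]), np.float64(0.031363959658604106)) [0.5826 0.0015 0.0602]
side disc 1113 [0.5866 0.0017 0.008 ] [0.104 0.096 0.01 ]
 jar (array([ 0.48023381, -0.21564446]), np.float64(0.040533048827695456))
```

```bash
python3 -m creep '[[[1,-0.7,0,0.7,0.4,0,0.2],[1,0,0,0,0,0,0],[1,0,0,0,0,0,0],[1,0,2,0,0,0,0],[1,0,2.5,0,0,0,0],[1,0,2.5,0,0,0,0],[1,0,1,0,0,0,0],[1,0,0,0,0,0,0]]]'; python3 -c "
from h import st; st([.586,.001,.2425])"
```

```text
t: 16.5
tool_pos: [0.5872, 0.0032, 0.261]
orientation: [-1.306, 1.038, -1.042]
force: [0.5, 0.5, -0.8]
opening: 0.0213
t 16.5 tcp [0.5872 0.0032 0.261 ] open 0.0213 F [ 0.5  0.5 -0.8]
[[ 0.225  0.003  0.974]
 [-0.974 -0.     0.225]
 [ 0.001 -1.     0.003]]
move cm [ 0.19  1.85 -0.18]
level turn deg [-0.15  0.    0.05]
```

Tip at about z 0.09, just above the cage. I'll trim and check the alignment.

```bash
python3 -m creep '[[[1,0.2,0.5,-0.2,0,0,0],[1,0,0,0,0,0,0],[1,0,0,0,0,0,0],[1,0,0,0,0,0,0],[1,0,0,0,0,0,0],[1,0,0,0,0,0,0],[1,0,0,0,0,0,0],[1,0,0,0,0,0,0]]]'; python3 - <<'E'
from h import *
from plant import optics
st([.586,.001,.1785])
ims=[]
for n,(a,b) in {"scene":(270,150),"side":(240,110)}.items():
    c=optics.read_camera(n); ims.append(cv2.resize(c["frame"][b:b+130,a:a+130,::-1],(400,400),interpolation=cv2.INTER_CUBIC))
    W,ok=cloud(c); hsv=cv2.cvtColor(c["frame"],cv2.COLOR_RGB2HSV); z=W[...,2]; r=np.hypot(W[...,0]-.583,W[...,1])
    q=W[ok&(r<.06)&(z>.095)&(z<.155)&(hsv[...,2]<70)]; print(n,len(q),circ(q[:,:2]))
    # bristle centre with known radius: visible-surface median pushed back along the view
    v=q.mean(0)+0; d=v-(-c["R"].T@c["t"]); d=d[:2]/np.linalg.norm(d[:2]); print("  pushed",(q[:,:2].mean(0)+d*.0155*np.pi/4).round(4))
cv2.imwrite("pics/p6.png",np.hstack(ims))
E
```

```text
t: 17.3
tool_pos: [0.588, 0.0003, 0.2615]
orientation: [-1.302, 1.033, -1.047]
force: [-1.2, -0.7, -0.8]
opening: 0.0215
t 17.3 tcp [5.880e-01 3.000e-04 2.615e-01] open 0.0215 F [-1.2 -0.7 -0.8]
[[ 0.225  0.01   0.974]
 [-0.974 -0.001  0.225]
 [ 0.003 -1.     0.01 ]]
move cm [-0.14  8.3  -0.26]
level turn deg [-0.57  0.    0.19]
scene 254 (array([ 0.58818816, -0.00216307]), np.float64(0.012057375018858724))
  pushed [5.867e-01 4.000e-04]
side 367 (array([0.58581664, 0.00084976]), np.float64(0.014075666966571568))
  pushed [ 0.5867 -0.0007]
```

View pics/p6.png

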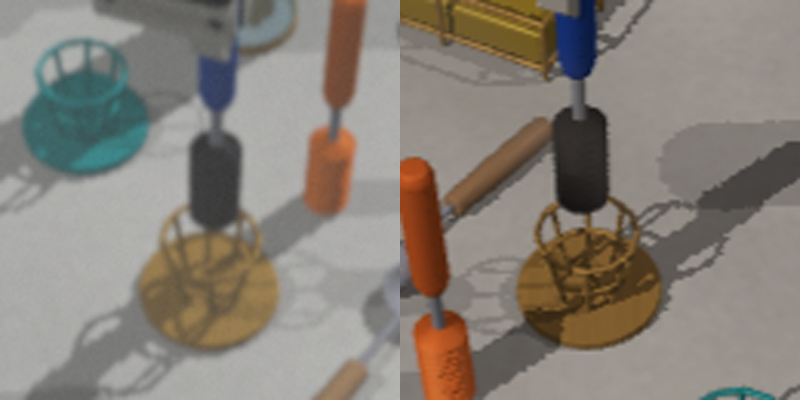

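The picture shows the bristles over the cage mouth, about 3.5 mm too far in x. I'll trim, then lower.

```bash
python3 -m creep '[[[1,0,0,-0.2,-0.5,0,0.2],[1,0,0,0,0,0,0],[1,0,1,0,0,0,0],[1,0,1,0,0,0,0],[1,0,1,0,0,0,0],[1,0,0.5,0,0,0,0],[1,0,0,0,0,0,0],[1,0,0,0,0,0,0]]]'; python3 -c "
from h import st; st([.585,.001,.1785])"
```

```text
t: 18.2
tool_pos: [0.5847, -0.0, 0.221]
orientation: [-1.309, 1.044, -1.038]
force: [0.4, -0.5, -0.6]
opening: 0.0214
t 18.2 tcp [ 0.5847 -0.      0.221 ] open 0.0214 F [ 0.4 -0.5 -0.6]
[[ 0.225 -0.003  0.974]
 [-0.974  0.001  0.225]
 [-0.002 -1.    -0.003]]
move cm [-0.08  4.25  0.07]
level turn deg [ 0.18  0.   -0.09]
```

```bash
python3 -m creep '[[[1,0,1,0,0,0,0],[1,0,1,0,0,0,0],[1,0,0.8,0,0,0,0],[1,0,0.5,0,0,0,0],[1,0,0.3,0,0,0,0],[1,0,0,0,0,0,0],[1,0,0,0,0,0,0],[1,0,0,0,0,0,0]]]'; python3 -c "
from h import st; st([.585,.001,.1785])"
```

```text
t: 19.0
tool_pos: [0.5848, 0.0, 0.1823]
orientation: [-1.309, 1.043, -1.039]
force: [-0.1, 0.9, -1.0]
opening: 0.021
t 19.0 tcp [0.5848 0.     0.1823] open 0.021 F [-0.1  0.9 -1. ]
[[ 0.225 -0.003  0.974]
 [-0.974  0.001  0.225]
 [-0.001 -1.    -0.002]]
move cm [-0.09  0.38  0.04]
level turn deg [ 0.13  0.   -0.08]
```

```bash
python3 -m creep '[[[1,0,0.2,0,0,0,0],[1,0,0.2,0,0,0,0],[1,0,0.1,0,0,0,0],[1,0,0.1,0,0,0,0],[1,0,0.1,0,0,0,0],[1,0,0,0,0,0,0],[1,0,0,0,0,0,0],[1,0,0,0,0,0,0]]]'; python3 -c "
from h import st; st([.585,.001,.1785])"
```

```text
t: 19.8
tool_pos: [0.5865, 0.0, 0.1785]
orientation: [-1.306, 1.039, -1.042]
force: [-0.5, 0.7, -1.6]
opening: 0.0218
t 19.8 tcp [0.5865 0.     0.1785] open 0.0218 F [-0.5  0.7 -1.6]
[[ 0.225  0.002  0.974]
 [-0.974  0.001  0.225]
 [-0.    -1.     0.002]]
move cm [-0.13  0.   -0.12]
level turn deg [-0.14  0.   -0.  ]
```

```bash
python3 -m creep '[[[1,0,0.1,-0.1,0,0,0],[1,0,0,0,0,0,0],[0.7,0,0,0,0,0,0],[0.5,0,0,0,0,0,0],[0.4,0,0,0,0,0,0],[0.3,0,0,0,0,0,0],[0.3,0,0,0,0,0,0],[0.3,0,0,0,0,0,0]]]'; python3 -c "
from h import st; st([.585,.001,.33])"
```

```text
t: 20.6
tool_pos: [0.586, -0.0003, 0.1779]
orientation: [-1.305, 1.038, -1.042]
force: [0.3, -0.3, 0.6]
opening: 0.0623
t 20.6 tcp [ 5.860e-01 -3.000e-04  1.779e-01] open 0.0623 F [ 0.3 -0.3  0.6]
[[ 0.225  0.004  0.974]
 [-0.974  0.001  0.225]
 [ 0.    -1.     0.004]]
move cm [-1.400e-01 -1.521e+01 -1.000e-02]
level turn deg [-0.22  0.    0.02]
```

```bash
python3 -m creep '[[[0.3,0,-1,0,0,0,0],[0.3,0,-2,0,0,0,0],[0.3,0,-3,0,0,0,0],[0.3,0,-3,0,0,0,0],[0.3,0,-3,0,0,0,0],[0.3,0,-3,0,0,0,0],[0.3,0,0,-3,0,0,0],[0.3,0,0,-3,0,0,0]]]'; python3 -m creep '[[[0.3,3,0,-3,0,0,0],[0.3,3,0,-3,0,0,0],[0.3,3,0,-2,0,0,0],[0.3,0,0,0,0,0,0],[0.3,0,0,0,0,0,0],[0.3,0,0,0,0,0,0],[0.3,0,0,0,0,0,0],[0.3,0,0,0,0,0,0]]]'; python3 - <<'E'
from h import *
from plant import optics
ims=[]
for n,(a,b) in {"scene":(180,80),"side":(220,90)}.items():
    c=optics.read_camera(n); ims.append(cv2.resize(c["frame"][b:b+250,a:a+250,::-1],(400,400),interpolation=cv2.INTER_AREA))
    W,ok=cloud(c); hsv=cv2.cvtColor(c["frame"],cv2.COLOR_RGB2HSV); z=W[...,2]
    g=ok&(z>.112)&(z<.135)&(hsv[...,0]>8)&(hsv[...,0]<28)&(hsv[...,1]>70)
    for p in((.482,-.217),(.46,.24)):
        j=W[g&(np.hypot(W[...,0]-p[0],W[...,1]-p[1])<.06)]
        if len(j)>5: print(n,"jar",circ(j[:,:2]))
    b=W[ok&(np.hypot(W[...,0]-.583,W[...,1])<.06)&(hsv[...,0]>105)&(hsv[...,0]<130)&(hsv[...,1]>140)&(z>.1)&(z<.23)]; print(n,"blue top",b[:,2].max(),b[b[:,2]>.205].mean(0))
cv2.imwrite("pics/f7.png",np.hstack(ims))
E
```

```text
t: 21.4
tool_pos: [0.5269, -0.0136, 0.3374]
orientation: [-1.306, 1.037, -1.041]
force: [0.1, 0.2, 0.6]
opening: 0.0653
t: 22.2
tool_pos: [0.4666, -0.1206, 0.345]
orientation: [-1.303, 1.026, -1.046]
force: [0.0, -0.2, -0.9]
opening: 0.0648
scene jar (array([ 0.48337886, -0.21862176]), np.float64(0.04032004987458164))
scene jar (array([0.46375626, 0.23585832]), np.float64(0.0314483359557606))
scene blue top 0.21581282424795803 [ 0.58631708 -0.00224535  0.21403382]
side jar (array([ 0.48024905, -0.21570937]), np.float64(0.040527250192970384))
side jar (array([0.45662493, 0.24416833]), np.float64(0.03481161841680523))
side blue top 0.21553771984729428 [0.58109451 0.00352398 0.21126154]
```

View pics/f7.png

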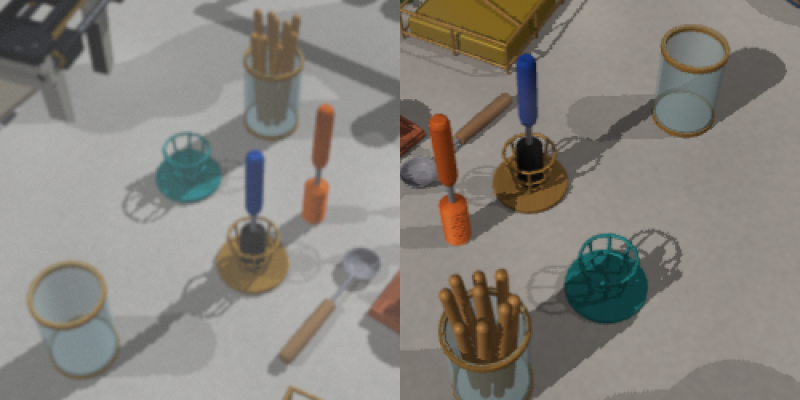

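The brush stands upright in its gold stand (left half, 255,200). Both jars are in place and the gripper is clear. Handing in.

```bash
python3 -c "
from plant import robot; print(robot.close_job())"
```

```text
the job is handed in; nothing more can be done
None
```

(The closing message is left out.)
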